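Set the flip tags for the stock round

TASK

Four parts bins stand behind a rail with one hinged stock tag in front of each. With a fingertip, flip the tags so that only the two bins filled to the rim have their tag tipped back towards the bin, disc face showing, and the bins that are empty or nearly so have theirs folded forward towards you, two-bar face showing. Leave tags that are already right as they are, pinch or force nothing, and do not move the bins or the other things on the bench.

Things in the scene. Friction and masses are not known exactly. Their poses are not given: they have to be found in the camera images.
- rail: grey steel base strip, fixed, 70 mm wide (x) by 312 mm long (y), 4 mm thick, rear flange 13 mm high; origin under its centre on the bench. x points from the front (robot side) to the bins. The four holders stand along its middle, 76 mm apart.
- holder_a: steel tag holder on the rail (30x30 mm foot, V cradle up to 56 mm above the bench). Origin under its foot, 4 mm above the bench; x across the rail towards the bins, y along it. Carries tag_a, a white plastic-faced flap 46 mm wide (y), 3 mm thick, hinged along y 36 mm above this origin, 56 mm from the hinge to its free edge, which is rolled to a 6 mm round bead.
- tag_a (a joint): flap hinge, rad: 0 upright; +0.35 (end) tipped back to the bin, disc face to the front; -0.90 (end) folded forward to the robot, two-bar face up. Starts at -0.90. Flap is 60 g, swings freely, under 2 N at the free edge; past upright it falls over by itself and rests on the cradle. Its faces and edges are slick (friction about 0.3), so a fingertip passing level 20 to 25 mm above the hinge line tips it over.
- holder_b: steel tag holder on the rail (30x30 mm foot, V cradle up to 56 mm above the bench). Origin under its foot, 4 mm above the bench; x across the rail towards the bins, y along it. Carries tag_b, a white plastic-faced flap 46 mm wide (y), 3 mm thick, hinged along y 36 mm above this origin, 56 mm from the hinge to its free edge, which is rolled to a 6 mm round bead.
- tag_b (a joint): flap hinge, rad: 0 upright; +0.35 (end) tipped back to the bin, disc face to the front; -0.90 (end) folded forward to the robot, two-bar face up. Starts at +0.35. Flap is 60 g, swings freely, under 2 N at the free edge; past upright it falls over by itself and rests on the cradle. Its faces and edges are slick (friction about 0.3), so a fingertip passing level 20 to 25 mm above the hinge line tips it over.
- holder_c: steel tag holder on the rail (30x30 mm foot, V cradle up to 56 mm above the bench). Origin under its foot, 4 mm above the bench; x across the rail towards the bins, y along it. Carries tag_c, a white plastic-faced flap 46 mm wide (y), 3 mm thick, hinged along y 36 mm above this origin, 56 mm from the hinge to its free edge, which is rolled to a 6 mm round bead.
- tag_c (a joint): flap hinge, rad: 0 upright; +0.35 (end) tipped back to the bin, disc face to the front; -0.90 (end) folded forward to the robot, two-bar face up. Starts at +0.35. Flap is 60 g, swings freely, under 2 N at the free edge; past upright it falls over by itself and rests on the cradle. Its faces and edges are slick (friction about 0.3), so a fingertip passing level 20 to 25 mm above the hinge line tips it over.
- holder_d: steel tag holder on the rail (30x30 mm foot, V cradle up to 56 mm above the bench). Origin under its foot, 4 mm above the bench; x across the rail towards the bins, y along it. Carries tag_d, a white plastic-faced flap 46 mm wide (y), 3 mm thick, hinged along y 36 mm above this origin, 56 mm from the hinge to its free edge, which is rolled to a 6 mm round bead.
- tag_d (a joint): flap hinge, rad: 0 upright; +0.35 (end) tipped back to the bin, disc face to the front; -0.90 (end) folded forward to the robot, two-bar face up. Starts at -0.90. Flap is 60 g, swings freely, under 2 N at the free edge; past upright it falls over by itself and rests on the cradle. Its faces and edges are slick (friction about 0.3), so a fingertip passing level 20 to 25 mm above the hinge line tips it over.
- bin_a_front (a point): grey open-fronted bin, 112 mm deep (x) by 72 mm wide (y), 50 mm high, front wall 24 mm, loose on the bench behind the rail, FULL: heaped with white relay modules, up to 63 mm above the bench. This point: middle of the foot of its front wall, on the bench, 40 mm behind (+x of) the holder whose tag belongs to it; x points to its back. Order varies.
- bin_b_front (a point): grey open-fronted bin, 112 mm deep (x) by 72 mm wide (y), 50 mm high, front wall 24 mm, loose on the bench behind the rail, NOT full: one connector block left in it. This point: middle of the foot of its front wall, on the bench, 40 mm behind (+x of) the holder whose tag belongs to it; x points to its back. Order varies.
- bin_c_front (a point): grey open-fronted bin, 112 mm deep (x) by 72 mm wide (y), 50 mm high, front wall 24 mm, loose on the bench behind the rail, FULL: filled with cream terminal strips, up to 54 mm above the bench. This point: middle of the foot of its front wall, on the bench, 40 mm behind (+x of) the holder whose tag belongs to it; x points to its back. Order varies.
- bin_d_front (a point): grey open-fronted bin, 112 mm deep (x) by 72 mm wide (y), 50 mm high, front wall 24 mm, loose on the bench behind the rail, EMPTY. This point: middle of the foot of its front wall, on the bench, 40 mm behind (+x of) the holder whose tag belongs to it; x points to its back. Order varies.
- flux_bottle: brown flux bottle, 34 mm across, 70 mm high, behind the bins; a bystander, origin under its centre
- small_tin: round tin, 64 mm across, 34 mm high, beside the right end of the rail; a bystander, origin under its centre
- tape_black: roll of black tape, 67 mm across, 19 mm high, right of the bins; a bystander, origin under its centre
- driver: yellow screwdriver, 181 mm long, 23 mm high, lying in front of the rail; a bystander, origin under its centre
- multimeter: multimeter 131x70x38 mm, at the right; a bystander, origin under its centre
- pliers: blue pliers 152x61x13 mm, in front of the grey enclosure; a bystander, origin under its centre
- spool: solder spool 54 mm across, 37 mm high, at the left; a bystander, origin under its centre
- tape_measure: tape measure 31x70x62 mm, at the right; a bystander, origin under its centre
Not all that is in view belongs to the job. What is shaped like the holder_b but purple is not meant.

How it is judged:
At the end, for the whole second after the job is handed in: each tag in front of a full bin stands tipped back (joint above 0.27 rad), each of the two others folded forward (joint below -0.79 rad), all at rest ((((horizontal distance between holder_a and bin_a_front below 0.063 m or horizontal distance between holder_a and bin_c_front below 0.063 m) and value of joint tag_a above 0.27 rad) or (not (horizontal distance between holder_a and bin_a_front below 0.063 m or horizontal distance between holder_a and bin_c_front below 0.063 m) and value of joint tag_a below -0.79 rad)) and velocity of joint tag_a between -0.1 and 0.1 rad/s and (((horizontal distance between holder_b and bin_a_front below 0.063 m or horizontal distance between holder_b and bin_c_front below 0.063 m) and value of joint tag_b above 0.27 rad) or (not (horizontal distance between holder_b and bin_a_front below 0.063 m or horizontal distance between holder_b and bin_c_front below 0.063 m) and value of joint tag_b below -0.79 rad)) and velocity of joint tag_b between -0.1 and 0.1 rad/s and (((horizontal distance between holder_c and bin_a_front below 0.063 m or horizontal distance between holder_c and bin_c_front below 0.063 m) and value of joint tag_c above 0.27 rad) or (not (horizontal distance between holder_c and bin_a_front below 0.063 m or horizontal distance between holder_c and bin_c_front below 0.063 m) and value of joint tag_c below -0.79 rad)) and velocity of joint tag_c between -0.1 and 0.1 rad/s and (((horizontal distance between holder_d and bin_a_front below 0.063 m or horizontal distance between holder_d and bin_c_front below 0.063 m) and value of joint tag_d above 0.27 rad) or (not (horizontal distance between holder_d and bin_a_front below 0.063 m or horizontal distance between holder_d and bin_c_front below 0.063 m) and value of joint tag_d below -0.79 rad)) and velocity of joint tag_d between -0.1 and 0.1 rad/s); the robot touches nothing.
It fails at once if a bin is shifted by more than 15 mm, or lifted or tipped (distance of any of bin_a_front, bin_b_front, bin_c_front, bin_d_front from where it was at the start of the episode above 0.015 m or angle between any of bin_a_front, bin_b_front, bin_c_front, bin_d_front's own z axis and vertical above 0.15 rad).
It fails at once if something else on the bench is moved by more than 25 mm (distance of any of flux_bottle, small_tin, tape_black, driver, multimeter, pliers, spool, tape_measure from where it was at the start of the episode above 0.025 m).
It fails at once if a tag that already showed the right face is turned to upright or beyond (((horizontal distance between holder_b and bin_a_front below 0.063 m or horizontal distance between holder_b and bin_c_front below 0.063 m) and value of joint tag_b below 0 rad) or ((horizontal distance between holder_c and bin_a_front below 0.063 m or horizontal distance between holder_c and bin_c_front below 0.063 m) and value of joint tag_c below 0 rad) or (not (horizontal distance between holder_a and bin_a_front below 0.063 m or horizontal distance between holder_a and bin_c_front below 0.063 m) and value of joint tag_a above 0 rad) or (not (horizontal distance between holder_d and bin_a_front below 0.063 m or horizontal distance between holder_d and bin_c_front below 0.063 m) and value of joint tag_d above 0 rad)).
It fails at once if a tag or its holder is pinched or forced (more than 40 N) (contact force between the fingers and holder_a above 40 N or contact force between the fingers and holder_b above 40 N or contact force between the fingers and holder_c above 40 N or contact force between the fingers and holder_d above 40 N).
It also fails if it takes over 61 s, if anything falls off the work surface, if the arm or the gripper's body presses on something with over 40 N, if the wrist force passes 120 N, or if a joint passes its speed limit or range.

ROBOT

A 6-joint arm with a two-finger parallel gripper is mounted at the origin on a cart in front of the work surface, level with it; the furniture and walls round the work are solid. World frame = base frame: x ahead of the robot, y to its left, z up, the work surface at z = 0. Lengths are in m, angles in rad, forces in N, time in s.
With the tool pointing down it reaches from about 0.35 to 0.8 m from the base axis. Payload 7.3 kg.
Tool frame: the origin (TCP) lies midway between the tips of the shut fingers; the grasp point (between the pads) lies grip_point_offset behind it (grip_point_offset is the distance from the TCP to the grasp point, in m); z points along the fingers, y is the line along which they close (so a half turn about z gives the same grasp; the last joint's range is limited). The gripper opens to 85 mm and grips with 20 to 120 N. Pads are 22 mm wide; open, the fingers measure 114 mm over their backs; the gripper's body (76 mm by 85 mm) begins 54 mm behind the grasp point. The pads swing forward as they close: fully open they stand 13 mm farther back than shut.
Start: joints at [-1.263, 0.342, 1.524, -0, 1.275, -0.146], TCP at [0.23, -0.472, 0.231] pointing down, gripper open.
Joint ranges: [-2.53, 2.53], [-0.77, 2.02], [0.04, 2.7], [-1, 4.14], [0.28, 2.66], [-3.11, 3.11]. Speed limits (rad/s): [2.57, 2.57, 3.14, 3.14, 3.14, 3.14].

INTERFACE

Orientations are given as [roll, pitch, yaw] about the fixed x, y, z axes, in that order (R = Rz(yaw) Ry(pitch) Rx(roll)).
In Python, from bench import read_state, capture, camera_params, job_done, grip_point_offset gives the robot as it stands.
- The arm moves only by the tool apply_moves, never from a script. Its argument "deltas" is one flat list of numbers, 6 for each row, row after row: the shift along the tool's x, y, z in cm, then the turn, a rotation vector about the tool's x, y, z in rad. A call has 1 to 12 rows; each row is the pose to reach, as a shift and turn from the pose commanded when the call began, along the tool's axes at that moment; what a row does not reach only later rows make up. A row lasts 1/12 s, in which the tool goes at most 41.7 mm and 7.16 degrees, less where a joint would pass 70% of its speed; a pose out of reach is approached as far as the arm can. A call with a gripper value outside its range is refused whole. "claw" is the finger opening in cm, from 0 to 8.54, set as the call begins (left out, the last holds). The fingers move at their own pace and stop on an object; the grip force is fixed at half the most. Time passes only in rows, so rows that repeat a pose let the fingers close. It gives the time, the measured TCP pose, the force, the opening and the grip force at its end, in the units of the state.
- read_state(): the state, without advancing time (a new reading comes with each control period).
- capture(name): name is "side" or "top"; returns (picture, depth): 480x640x3 uint8, blue, green, red; 480x640 float32, m along the optical axis (not along the pixel's ray), 0 where there is no reading.
- camera_params(name): a dict with "vertical_fov" (degrees; the focal length in pixels is half the picture's height over the tangent of half this angle, whatever the lens; pixels are square), "cx", "cy" (the principal point, pixels), "R" (3x3) and "t" (3): a world point X has camera coordinates R X + t. Camera axes: x right, y down, z forward; pixel columns grow to the right and rows downward; lengths in m; the calibration is good to about 2 mm. A picture is of the moment at which its call begins. camera_params takes no time and is no camera call.
- job_done(): hands the job in; it is judged then, once.
The state is a dict: "clock": time; "joint_positions": joint angles; "qd": joint speeds; "joint_efforts": joint torques, N m; "tcp_pos": TCP position; "orientation": TCP orientation; "contact_force": force on the tool from outside, world axes, zero at the start; "ft_torque": the same for the moment, N m; "opening": finger opening in m; "finger_force": force on a finger pad.
Only numpy, scipy, OpenCV 4.12 (cv2) and the standard library are available. Lean on these libraries where they do the work, as an engineer would, in place of code of your own. Each camera call takes 0.05 s, during which the arm holds its last target. There are 200 camera calls.

## Working session

There is one attempt and no reset: what is moved stays moved. The work goes in short steps, Python scripts to look and compute and a tool call to move; the robot and the scene stay as the last step left them, time stands still between calls to the robot, and variables do not carry over. Pictures are saved under pics/ and viewed, at most 10 in all, crops included, and the job is handed in when it is done.

Besides the shell and the picture viewer there is one more tool, called as name(argument=value, ...) on one line, values as JSON. apply_moves: Moves the arm, as the interface text tells. Its arguments: {"type":"object","properties":{"deltas":{"type":"array"},"claw":{"type":"number"}},"required":["deltas"]}

```bash
mkdir -p pics
cat > h.py <<'E'
import numpy as np,cv2
from bench import *
def cam(n):
    p=camera_params(n);f=240/np.tan(np.radians(p["vertical_fov"])/2)
    return f,p["cx"],p["cy"],np.array(p["R"]),np.array(p["t"])
def pts(n,D):
    f,cx,cy,R,t=cam(n);v,u=np.mgrid[:480,:640]
    C=np.stack([(u-cx)/f*D,(v-cy)/f*D,D],-1)
    return (C-t)@R
def proj(n,X):
    f,cx,cy,R,t=cam(n);c=R@np.array(X)+t;return f*c[0]/c[2]+cx,f*c[1]/c[2]+cy
E
python3 - <<'E'
from h import *
for n in("top","side"):
    I,D=capture(n);cv2.imwrite(f"pics/{n}0.png",I);np.save(n+"D.npy",D);np.save(n+"I.npy",I)
    print(camera_params(n))
print(read_state())
E
```

```text
{'vertical_fov': 48.45830770531289, 'cx': 323.4423492940271, 'cy': 235.18155445516115, 'R': array([[-0.01381645, -0.99987787,  0.00730467],
       [-0.99808262,  0.0133501 , -0.06043881],
       [ 0.06033391, -0.00812571, -0.99814518]]), 't': array([-0.16903303,  0.54528738,  1.33091292])}
{'vertical_fov': 51.056156780712136, 'cx': 319.97918829884566, 'cy': 240.89284940104181, 'R': array([[ 0.9973701 ,  0.06930059, -0.02122075],
       [ 0.02474144, -0.6007567 , -0.79904897],
       [-0.06812307,  0.79642251, -0.60089136]]), 't': array([-0.49914763, -0.06082424,  1.41137533])}
{'clock': 0.1, 'joint_positions': array([-1.26300324e+00,  3.42670114e-01,  1.52494453e+00, -2.22953629e-05,
        1.27541714e+00, -1.45987753e-01]), 'qd': array([ 9.69407019e-04, -4.65707588e-04, -1.70009093e-03,  8.17031705e-05,
       -2.82302219e-04,  3.66998323e-04]), 'joint_efforts': array([ 1.11444988e-03, -4.34448409e+01, -2.46490395e+01, -1.84850924e-04,
        4.65988938e-03, -1.88023949e-05]), 'tcp_pos': array([ 0.23004778, -0.47149807,  0.23067857]), 'orientation': array([-3.14016574e+00, -1.88255068e-04,  4.53787207e-01]), 'contact_force': array([0.35524398, 0.12905647, 0.03508791]), 'ft_torque': array([-0.00677251,  0.02459559,  0.03968409]), 'finger_force': 0.0, 'opening': 0.08546751376795421}
```

View pics/top0.png

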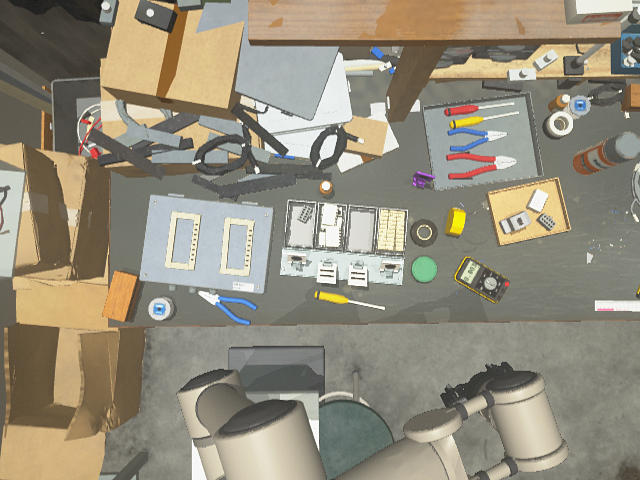

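View pics/side0.png

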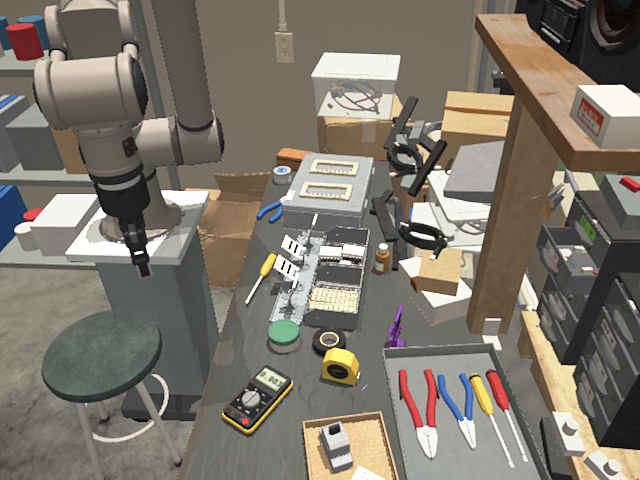

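Run:
```python
from h import *
T=np.load("topI.npy");S=np.load("sideI.npy")
a=cv2.resize(T[190:300,265:425],None,fx=4,fy=4,interpolation=2)
b=cv2.resize(S[210:340,230:400],None,fx=4,fy=4,interpolation=2)
c=np.zeros((600,800,3),np.uint8)
a=cv2.resize(a,(400,275));b=cv2.resize(S[215:335,260:380],(400,400),interpolation=2)
c[:275,:400]=a;c[:400,400:]=b
cv2.imwrite("pics/crop.png",c)
P=pts("top",np.load("topD.npy"))
np.set_printoptions(precision=3,suppress=True)
# heights around tags
sub=P[190:300,270:420];
z=sub[...,2]
for r in range(190,292,4): print(r,' '.join('%3d'%(1000*P[r,u,2]) for u in range(278,412,4)))
for uv in [(282,200),(407,210),(282,275),(403,284)]: print(uv,P[uv[1],uv[0]])
```

```text
190   0  -3  -1   0   0  -2   1   0  -1   0   4  50  69  52   0   3   1   3   0   1   6   0   0   8   0   0  -1  -2  -3   0   0   8  -2   0
194  -3  -3   0  -5   3   0   3   0  -3   3   0  27  44  15  -3   1  -2   3   1   0   0  -2   0   1   1   0  -2  -4  -2  -1   0  -5   1  -2
198   2   1   0   0   1  -4  -1   0   2   3  -4  -2   1   0  -3   2   4  -1   0  -4   4  -5   0  -1  -1  -2   0   0   2  -1   1  -1   2   0
202  -2   0  -1  21  25  35  42  48  48  52  50  -3  -3   5   1   0  -2   2   0   0   0   2   0   2   2   0   2   2   0   1   1   0  -2   1
206   1   3  -1   5   4   4   5  25   1   3  51   2  62  64  58  14  29  53  46  51  49  53  50   6   0   0   3   1   3   2   8   0   2  -4
210   2   0  -2   6   5   4  20  20  21  -6  46  38  63  63  62  48   4  51   2   0   0   4   1   2   0  30  47  48  28  40  51  50  48   3
214  -1  -4  47   0   4   5  24  29  19  46  50  28  67  63  61  40   3  54  -1   1   4   0   4   1   6  36  45  47  52  44  49  44  39   5
218  -3  -1  48   2   1  25  19  26   3  52   0  60  61  62  61  43   0   2   3   2   0   3   0   3  12  44  50  50  49 
[... 1976 characters left out ...]
   0
278  -1   1   0   2   0   4   2   3   3   0  68  69  65  66  66   5   6   4  64  65  63  65  63   2   7   1   7   8   5   4   6   3   1   0
282  -2   0   5  -1  -1   0  -1   4  -1   1  77  73  80  76  73   1   2   1  70  70  69  66  70   8  10   7   5   1  11   5   9   2   4   1
286   4   3   0  -2  -5   4   4   4   0  -3   1   2   1   0   2   5  -1  -1  -2   0   0  -3  73   0   2  -3   4   3  -2   3   0   1   0   2
290  -1   0   3   3   0  -3   0  -1   0   0   0  -1  -3   0   5   2   1   2   0   5  -3   0   1   2   0   1  -2   2  -2   0   2   4   7   0
(282, 200) [ 0.636 -0.072  0.003]
(407, 210) [ 0.601 -0.384  0.05 ]
(282, 275) [ 0.444 -0.07   0.003]
(403, 284) [ 0.417 -0.377  0.001]
```

View pics/crop.png

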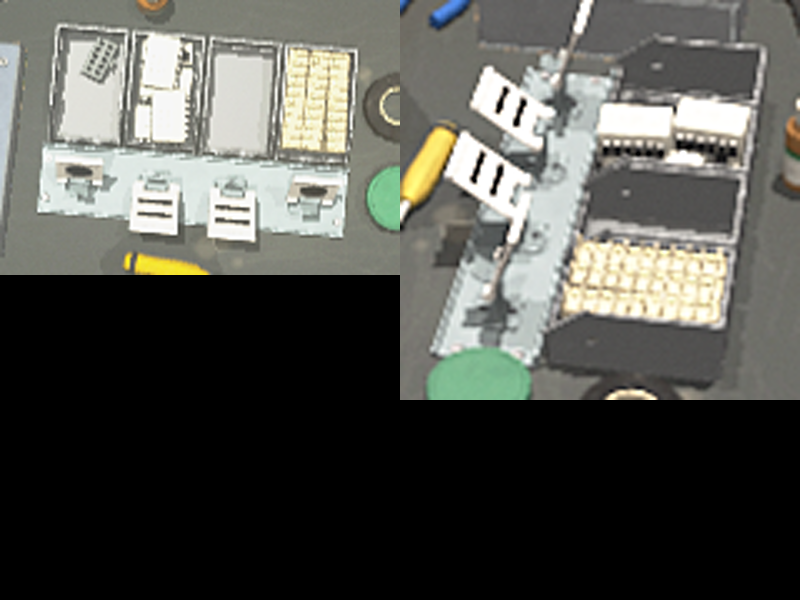

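Top crop, left to right: bin with one block (302,225) with its tag back (297,256); relay bin, full (331,228), tag forward (328,275); empty bin (361,230), tag forward (357,277), already right; cream bin, full (391,230), tag back (387,264), already right. The candidates are those four tags and the purple decoy at (423,180), which is not meant. So I flip the leftmost tag forward and the second one back.

Run:
```python
from h import *
np.set_printoptions(precision=4,suppress=True)
I=np.load("topI.npy");P=pts("top",np.load("topD.npy"))
# tag points: by height windows
C={}
for nm,(u0,u1,v0,v1) in dict(t1=(284,312,250,270),t2=(314,342,264,290),t3=(345,373,264,290),t4=(374,402,256,275)).items():
    Q=P[v0:v1,u0:u1].reshape(-1,3);Q=Q[(Q[:,2]>.03)&(Q[:,2]<.11)]
    top=Q[Q[:,2]>Q[:,2].max()-.02]
    C[nm]=top.mean(0)
    print(nm,len(top),C[nm],top.min(0),top.max(0))
d=(C["t4"]-C["t1"])[:2];print("dist",np.linalg.norm(d),"yaw",np.arctan2(d[0],-d[1]), "d32",(C["t3"]-C["t2"]))
# side view
SP=pts("side",np.load("sideD.npy"));M=(abs(SP[...,0]-.46)<.1)&(SP[...,1]<-.05)&(SP[...,1]>-.4)&(SP[...,2]>.062)&(SP[...,2]<.11)&(SP[...,0]<.49)
n,l,s,c=cv2.connectedComponentsWithStats(M.astype(np.uint8))
for i in range(1,n):
    if s[i,4]>15:
        q=SP[l==i];print("side",c[i],s[i,4],q.mean(0),q.min(0),q.max(0))
```

```text
t1 71 [ 0.4927 -0.1099  0.0897] [ 0.4872 -0.1313  0.0799] [ 0.4971 -0.0878  0.0999]
t2 161 [ 0.4347 -0.1814  0.071 ] [ 0.4238 -0.2028  0.063 ] [ 0.4481 -0.159   0.083 ]
t3 172 [ 0.4281 -0.2557  0.0697] [ 0.4155 -0.2782  0.0612] [ 0.4469 -0.2331  0.081 ]
t4 80 [ 0.4698 -0.3375  0.0886] [ 0.4626 -0.3599  0.0783] [ 0.4749 -0.3145  0.0983]
dist 0.22877753243539514 yaw -0.10031740132401441 d32 [-0.0065 -0.0743 -0.0013]
side [310.05 227.7 ] 20 [ 0.4863 -0.1257  0.074 ] [ 0.483  -0.1356  0.0642] [ 0.4897 -0.1006  0.0846]
side [286.6774 243.0484] 124 [ 0.4356 -0.1847  0.0699] [ 0.4243 -0.2074  0.0624] [ 0.4484 -0.1596  0.0782]
side [279.396  263.2282] 149 [ 0.4283 -0.2602  0.0699] [ 0.4166 -0.2836  0.0621] [ 0.4402 -0.2344  0.0784]
side [293.0769 284.0897] 78 [ 0.4698 -0.3457  0.0851] [ 0.4594 -0.3628  0.062 ] [ 0.4776 -0.3172  0.0955]
```

apply_moves(deltas=[27.7,-19.1,0,0,0,0.554,27.7,-19.1,0,0,0,0.554,27.7,-19.1,0,0,0,0.554,27.7,-19.1,0,0,0,0.554,27.7,-19.1,0,0,0,0.554,27.7,-19.1,0,0,0,0.554,27.7,-19.1,0,0,0,0.554,27.7,-19.1,0,0,0,0.554,27.7,-19.1,0,0,0,0.554,27.7,-19.1,0,0,0,0.554,27.7,-19.1,0,0,0,0.554,27.7,-19.1,0,0,0,0.554], claw=0)

```text
clock: 1.1
tcp_pos: [0.395, -0.1794, 0.2311]
orientation: [3.141, 0.001, -0.1]
contact_force: [-0.2, 0.1, -0.4]
opening: 0.0001
finger_force: 0.0
```

apply_moves(deltas=[0,0,4,0,0,0,0,0,8,0,0,0,0,0,12,0,0,0,0,0,14,0,0,0,0,0,16,0,0,0,0,0,16.8,0,0,0,0,0,16.8,0,0,0,0,0,16.8,0,0,0])

```text
clock: 1.77
tcp_pos: [0.3954, -0.1797, 0.0636]
orientation: [3.141, 0.0, -0.102]
contact_force: [0.6, 0.4, 0.8]
opening: -0.0003
finger_force: 0.0
```

Run:
```python
from h import *
print(read_state()["tcp_pos"])
S,_=capture("side");T,_=capture("top")
c=np.zeros((400,800,3),np.uint8)
c[:,:400]=cv2.resize(T[190:310,285:405],(400,400),interpolation=2);c[:,400:]=cv2.resize(S[190:310,240:360],(400,400),interpolation=2)
cv2.imwrite("pics/c2.png",c)
```

```text
[ 0.39536164 -0.1797214   0.0636237 ]
```

View pics/c2.png

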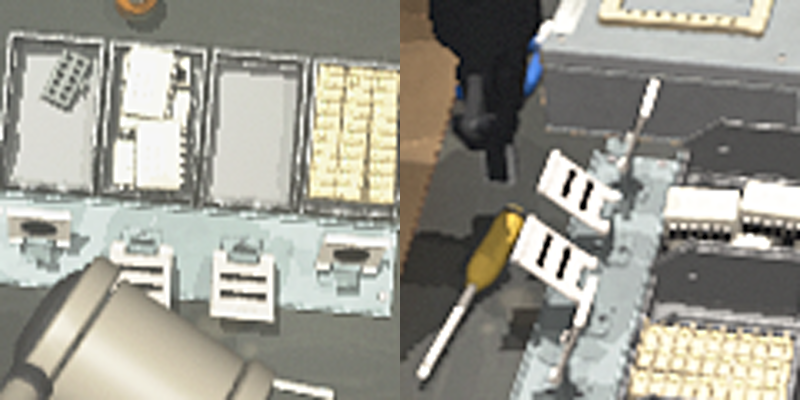

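The shut fingertip (side crop 498,165) stands clear in front of the second tag (560,190). I'm pushing towards the bins.

apply_moves(deltas=[0.6,0,0,0,0,0,1.2,0,0,0,0,0,1.8,0,0,0,0,0,2.4,0,0,0,0,0,3.0,0,0,0,0,0,3.6,0,0,0,0,0,4.2,0,0,0,0,0,4.8,0,0,0,0,0,5.4,0,0,0,0,0,6.0,0,0,0,0,0,6.4,0,0,0,0,0,6.7,0,0,0,0,0])

```text
clock: 2.87
tcp_pos: [0.4627, -0.1856, 0.0633]
orientation: [3.141, -0.0, -0.1]
contact_force: [-0.0, -0.1, -0.5]
opening: 0.0001
finger_force: 0.0
```

Run:
```python
from h import *
print(read_state()["tcp_pos"],read_state()["contact_force"])
S,D=capture("side")
c=cv2.resize(S[190:310,240:360],(500,500),interpolation=2)
cv2.imwrite("pics/c3.png",c)
```

```text
[ 0.46268017 -0.1855718   0.0632638 ] [-0.02859527 -0.13048547 -0.46182117]
```

View pics/c3.png

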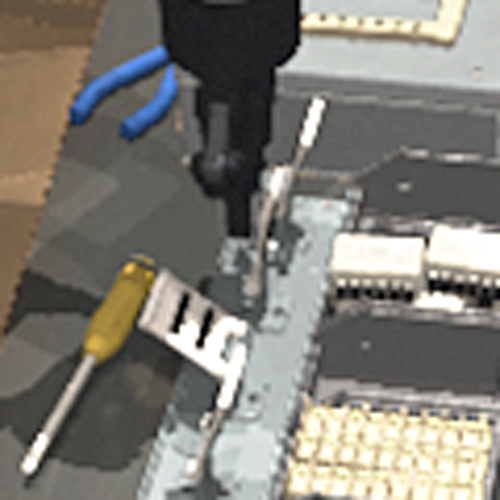

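The second tag now leans back (275,200), parallel to the first, with no force on the finger. I'll retreat, lift and go behind the first tag.

apply_moves(deltas=[-2,0,0,0,0,0,-4,0,0,0,0,0,-4,0,-3,0,0,0,-4,0,-6,0,0,0,-4,0,-9,0,0,0,-2,-3,-9,0,0,0,0,-6,-9,0,0,0,2,-7.7,-9,0,0,0,4,-7.7,-9,0,0,0,5,-7.7,-9,0,0,0,5,-7.7,-9,0,0,0,5,-7.7,-9,0,0,0])

```text
clock: 3.92
tcp_pos: [0.5191, -0.1137, 0.1529]
orientation: [-3.142, 0.001, -0.1]
contact_force: [-0.7, -0.4, 0.0]
opening: 0.0
finger_force: 0.0
```

Run:
```python
from h import *
print(read_state()["tcp_pos"])
S,D=capture("side");P=pts("side",D)
M=(P[...,0]>.4)&(P[...,0]<.52)&(P[...,1]<-.07)&(P[...,1]>-.38)&(P[...,2]>.06)&(P[...,2]<.105)
n,l,s,c=cv2.connectedComponentsWithStats(M.astype(np.uint8))
for i in range(1,n):
    if s[i,4]>10: q=P[l==i];print(c[i],s[i,4],q.mean(0).round(3),q.max(0).round(3))
c=cv2.resize(S[190:310,240:360],(500,500),interpolation=2)
cv2.imwrite("pics/c4.png",c)
```

```text
[ 0.51909498 -0.11368049  0.15287283]
[309.16216216 232.69369369] 111 [ 0.488 -0.16   0.085] [ 0.499 -0.087  0.096]
[320.44 250.08] 25 [ 0.517 -0.2    0.063] [ 0.52  -0.185  0.066]
[279.75776398 263.43478261] 161 [ 0.429 -0.26   0.069] [ 0.442 -0.234  0.08 ]
[292.8902439  284.48780488] 82 [ 0.469 -0.346  0.084] [ 0.478 -0.315  0.096]
```

View pics/c4.png

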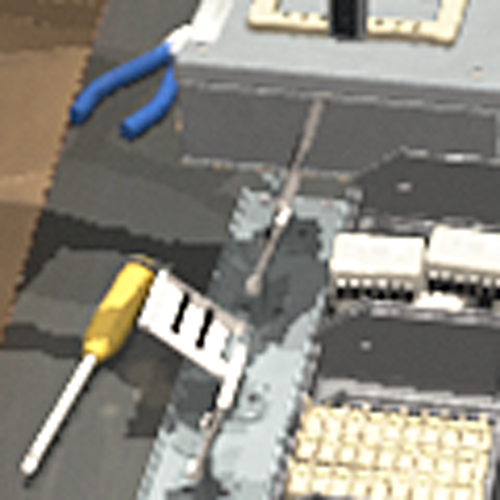

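Tag 2 rests back (282,210). The finger is above and about 9 mm behind tag 1, so I'll descend there.

apply_moves(deltas=[0.5,0,0,0,0,0,0.5,0,2,0,0,0,0.5,0,4,0,0,0,0.5,0,6,0,0,0,0.5,0,8,0,0,0,0.5,0,9,0,0,0,0.5,0,9,0,0,0])

```text
clock: 4.55
tcp_pos: [0.5228, -0.1141, 0.0614]
orientation: [-3.141, 0.004, -0.101]
contact_force: [-1.0, -0.7, 0.4]
opening: -0.0001
finger_force: 0.0
```

apply_moves(deltas=[-0.4,0,-0.1,0,0,0,-0.8,0,-0.1,0,0,0,-1.2,0,-0.1,0,0,0,-1.6,0,-0.1,0,0,0,-2.0,0,-0.1,0,0,0,-2.4,0,-0.1,0,0,0,-2.8,0,-0.1,0,0,0,-3.2,0,-0.1,0,0,0,-3.6,0,-0.1,0,0,0,-4.0,0,-0.1,0,0,0,-4.1,0,-0.1,0,0,0,-4.1,0,-0.1,0,0,0])

```text
clock: 5.55
tcp_pos: [0.4834, -0.1102, 0.0643]
orientation: [3.142, 0.0, -0.1]
contact_force: [0.0, -0.1, 0.5]
opening: 0.0001
finger_force: 0.0
```

Run:
```python
from h import *
s=read_state();print(s["tcp_pos"],s["contact_force"])
S,D=capture("side")
c=cv2.resize(S[190:310,240:360],(500,500),interpolation=2)
cv2.imwrite("pics/c5.png",c)
```

```text
[ 0.48339454 -0.11022327  0.06428404] [ 0.04776752 -0.0572891   0.47389557]
```

View pics/c5.png

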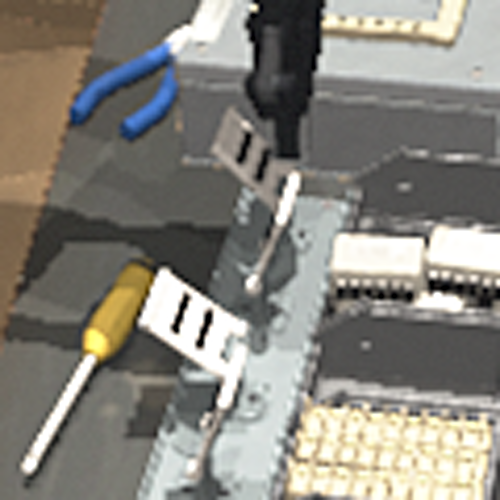

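Tag 1 is folded forward, with its bars showing (250,150). I'll back off, lift, and then take a final check.

apply_moves(deltas=[1.5,0,0,0,0,0,3,0,0,0,0,0,4,0,-1,0,0,0,4,0,-4,0,0,0,4,0,-7,0,0,0,4,0,-10,0,0,0,4,0,-13,0,0,0,4,0,-16,0,0,0,4,0,-16,0,0,0,4,0,-16,0,0,0])

```text
clock: 6.43
tcp_pos: [0.5245, -0.1145, 0.226]
orientation: [3.14, -0.004, -0.1]
contact_force: [-0.4, -1.1, -0.3]
opening: 0.0003
finger_force: 0.0
```

Run:
```python
from h import *
s=read_state();print(s["tcp_pos"])
S,D=capture("side")
c=cv2.resize(S[190:310,240:360],(500,500),interpolation=2)
cv2.imwrite("pics/c6.png",c)
```

```text
[ 0.52446273 -0.11454078  0.2259862 ]
```

View pics/c6.png

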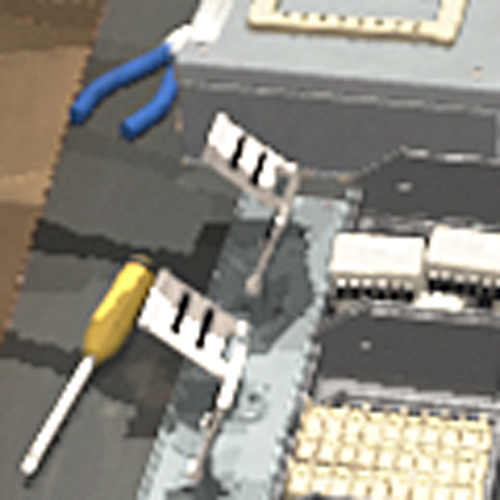

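The picture shows tags 1 (250,160) and 3 (195,320) folded forward, and tags 2 (270,240) and 4 (215,420) tipped back. That is the required state, so I'm handing in.

```bash
python3 -c "
from bench import *
print(job_done())"
```

```text
the job is handed in; nothing more can be done
None
```

The job is handed in: the relay and terminal-strip bins' tags are tipped back, the one-block and empty bins' tags are folded forward, and only the two wrong tags were flipped; the hand-in returned no verdict.

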